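Bring the teal pot to the colour reader and take a reading

ROBOT

A 6-joint arm with a two-finger parallel gripper is mounted at the origin on the work surface; the furniture and walls round the work are solid. World frame = base frame: x ahead of the robot, y to its left, z up, the work surface at z = 0. Lengths are in m, angles in degrees, forces in N, time in s.
With the tool pointing down it reaches from about 0.4 to 0.825 m from the base axis. Payload 7 kg.
Tool frame: the origin (TCP) lies on the centre line of the jaws, within the pads' length; the fingertips stand 22 mm ahead of it and the grasp point (between the pads) lies 3 mm ahead of it; z points along the fingers, y is the line along which they close (so a half turn about z gives the same grasp; the last joint's range is limited). The gripper opens to 88 mm and grips with 3 to 60 N. Pads are 19 mm wide; open, the fingers measure 130 mm over their backs; the gripper's body (78 mm by 193 mm) begins 47 mm behind the grasp point.
Start: joints at [86.293, 20.546, 0.682, 0, -70.136, -16.507], TCP at [0.233, 0.633, 0.209] pointing down, gripper open.
Joint ranges: [-176.03, 176.03], [-82.01, 121.73], [-58.28, 71.71], [-173.87, 95.51], [-174.79, -0.11], [-173.66, 173.66]. Speed limits (degrees/s): [136.94, 136.94, 172.46, 180, 180, 180].

INTERFACE

Orientations are given as [roll, pitch, yaw] about the fixed x, y, z axes, in that order (R = Rz(yaw) Ry(pitch) Rx(roll)).
In Python, from plant import get_state, cams, r gives the robot as it stands.
- The arm moves only by the tool apply_moves, never from a script. Its argument "targets" is a list of rows, each an object with "dp": the shift along the world's x, y, z in m, a list of three; "yaw": the turn about the world's z in degrees. In form: [{"dp": [x, y, z], "yaw": yaw}, ...]. A call has 1 to 20 rows; each row is the pose to reach, as a shift and turn from the pose commanded when the call began; what a row does not reach only later rows make up. A row lasts 1/12 s, in which the tool goes at most 41.7 mm and 7.16 degrees, less where a joint would pass 70% of its speed; a pose out of reach is approached as far as the arm can. A call with a gripper value outside its range is refused whole. "grip" is the gripper command: -1 is fully open, 1 is shut, values between are in proportion, set as the call begins (left out, the last holds). The fingers move at their own pace and stop on an object; "squeeze" is the grip in N (left out, the last holds). Time passes only in rows, so rows that repeat a pose let the fingers close. It gives the time, the measured TCP pose, the force, the opening and the grip force at its end, in the units of the state.
- get_state(): the state, without advancing time (a new reading comes with each control period).
- cams.capture(name): name is "scene" or "top" or "wrist"; returns a dict with "image" (480x640x3 uint8, red, green, blue), "range_z" (480x640 float32, m along the optical axis (not along the pixel's ray), 0 where there is no reading), "fx", "fy", "cx", "cy" (pixels), "R" (3x3) and "t" (3): a world point X has camera coordinates R X + t; the wrist camera has in their place "T_tool_cam" (4x4, takes a point from camera to tool coordinates, whose origin is the TCP and whose axes are the flange's). Camera axes: x right, y down, z forward; pixel columns grow to the right and rows downward; lengths in m; the calibration is good to about 2 mm. A picture is of the moment at which its call begins: read the wrist's pose just before it.
- r.close_job(): hands the job in; it is judged then, once.
The state is a dict: "time_s": time; "joints": joint angles; "qd": joint speeds; "joint_torque": joint torques, N m; "tcp_pos": TCP position; "eef_rot": TCP orientation; "contact_force": force on the tool from outside, world axes, zero at the start; "moment": the same for the moment, N m; "gripper_width": finger opening in m; "gripper_force": force on a finger pad.
Only numpy, scipy, OpenCV 4.12 (cv2) and the standard library are available. Lean on these libraries where they do the work, as an engineer would, in place of code of your own. Each camera call takes 0.05 s, during which the arm holds its last target. There are 200 camera calls.

TASK

Push the turntable round by its spokes with a fingertip until the tester pot with the teal lid stands squarely in front of the colour reader's window, on the line of the white mark to within a centimetre. Only then, with the turntable at rest, press the blue button on top of the reader fully down and let it go. Do not grip, lift or touch the pots, the tin or the turntable plate they stand on, keep them standing, and leave the other things on the worktop where they are.

Things in the scene. Friction and masses are not known exactly. Their poses are not given: they have to be found in the camera images.
- reader_base: Fixed grey base plate, 10 mm thick. Origin: on the turntable's vertical axis at worktop height; +x points level along the white mark to the middle of the reader's window, z up. White reader housing on it: window face at x = 184 mm, back at 255 mm, 76 mm wide, top at z = 106 mm. The pot is squarely in front of the window when its axis lies on this +x axis, about 65 mm out, under 10 mm off sideways.
- wheel (a joint): Angle (rad) of the turntable (plate of 100 mm radius, top at z = 22 mm) with its five spokes; grows anticlockwise seen from above; turns freely both ways without stops, has a dry friction of 0.15 N m (about 1 N at the spokes) and stays where it is left. At 0 spoke 0 lies along reader_base's +x.
- spoke_0 (a point): Point on the axis of spoke 0, 137 mm from the turntable's axis, z = 50 mm: the place to push, sideways. Five such spokes, 72 degrees apart, turn with the turntable. Each is a 9 mm round bar that bends up at the plate's rim, then runs level, axis at z = 50 mm, from 118 to 156 mm from the turntable's axis, with a red 16 mm ball at its end; free air beneath.
- teal_pot: The tester pot to be read: orange body, black rim, teal lid top, 49 mm across and 60 mm tall, standing loose on the turntable, its axis about 65 mm from the turntable's axis. Origin: centre of its underside; z up. Not to be touched.
- red_pot: Tester pot with red body and red lid, stands before the reader at the start, 49 mm across and 60 mm tall, standing loose on the turntable, its axis about 65 mm from the turntable's axis. Origin: centre of its underside; z up. Not to be touched.
- cream_pot: Tester pot with green body and cream lid, 49 mm across and 60 mm tall, standing loose on the turntable, its axis about 65 mm from the turntable's axis. Origin: centre of its underside; z up. Not to be touched.
- red_tin: Small red and black paint tin with bare metal lid, 60 mm across and 55 mm tall, standing loose on the turntable, its axis about 65 mm from the turntable's axis. Origin: centre of its underside; z up. Not to be touched.
- read_button_top (a point): Centre of the top of the round blue button, 30 mm in diameter, in a black housing on top of the reader; pressed straight down.
- read_button (a joint): Travel of the button (m): 0 released, 0.006 fully down; counts as pressed from 0.004. A spring pushes it back up; fully down takes about 4 N.
- green_tin: Bystander: small green paint tin, 68 mm across, 62 mm tall. Origin: centre of its underside.
- yellow_tape_measure: Bystander: yellow tape measure, 78 x 54 x 62 mm. Origin: centre of its underside.
- masking_tape: Bystander: roll of cream masking tape lying flat, 104 mm across, 25 mm tall. Origin: centre of its underside.

How it is judged:
By the outcome, as a careful person would: the job done as asked, in the order asked, and still so for the second after the job is handed in, with the robot touching nothing.
It also fails if it takes over 64 s, if anything falls off the work surface, if the arm or the gripper's body presses on something with over 40 N, if the wrist force passes 120 N, or if a joint passes its speed limit or range.

## Working session

There is one attempt and no reset: what is moved stays moved. The work goes in short steps, Python scripts to look and compute and a tool call to move; the robot and the scene stay as the last step left them, time stands still between calls to the robot, and variables do not carry over. Pictures are saved under pics/ and viewed, at most 10 in all, crops included, and the job is handed in when it is done.

Besides the shell and the picture viewer there is one more tool, called after "Request:" as name(argument=value, ...) on one line, values as JSON. apply_moves: Moves the arm, as the interface text tells. Its arguments: {"type":"object","properties":{"targets":{"type":"array","items":{"type":"object","properties":{"dp":{"type":"array","items":{"type":"number"}},"yaw":{"type":"number"}}}},"grip":{"type":"number"},"squeeze":{"type":"number"}},"required":["targets"]}

```bash
mkdir -p pics; ls
python3 - <<'E'
from plant import get_state,cams,r
import cv2,numpy as np
s=get_state();print({k:np.round(v,3).tolist() for k,v in s.items()})
for n in("top","scene"):
    c=cams.capture(n);np.savez(f"pics/{n}0.npz",**c)
    cv2.imwrite(f"pics/{n}0.png",c["image"][:,:,::-1])
    print(n,c["fx"],c["R"],c["t"])
E
```

```text
pics
{'time_s': 0.0, 'joints': [86.295, 20.59, 0.632, -0.02, -70.133, -16.506], 'qd': [-0.027, 0.116, 0.051, 0.052, 0.091, -0.06], 'joint_torque': [0.0, -58.272, 29.305, 6.997, 0.007, -0.0], 'tcp_pos': [0.233, 0.633, 0.208], 'eef_rot': [179.907, -0.008, -20.218], 'contact_force': [0.423, -0.25, -0.004], 'moment': [0.017, -0.038, 0.061], 'gripper_force': 0.0, 'gripper_width': 0.088}
top 584.6741695570009 [[ 0.02254791 -0.99969579  0.00999639]
 [-0.9941047  -0.02348026 -0.1058514 ]
 [ 0.10605391 -0.00755073 -0.99433171]] [-0.28881112  0.49941785  1.3915231 ]
scene 537.6578717211191 [[ 0.85011316 -0.52589246 -0.02728996]
 [-0.24311835 -0.34597958 -0.90619622]
 [ 0.46711999  0.77700402 -0.4219759 ]] [-0.56619454  0.12684072  1.04169021]
```

View pics/top0.png

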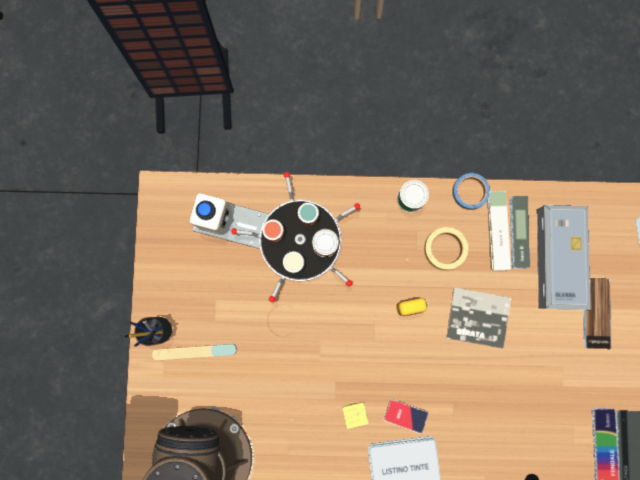

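View pics/scene0.png

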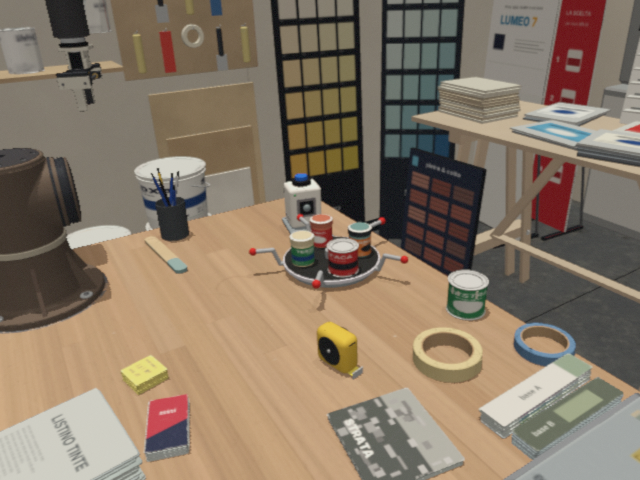

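The top view shows the wheel at about (300,240), the teal lid at (309,213), the red pot before the reader at (272,230), and the button at (205,210). The teal pot has to go anticlockwise by about 80-90°. Next I'll measure this.

```bash
cat > h.py <<'E'
import numpy as np,cv2
from scipy import ndimage
def pts(c):
    z=c["range_z"];v,u=np.mgrid[:480,:640]
    P=np.stack([(u-c["cx"])/c["fx"]*z,(v-c["cy"])/c["fy"]*z,z],-1)
    return (P-c["t"])@c["R"]      # R^T (P - t)
def ray(c,u,v,z):
    d=c["R"].T@np.array([(u-c["cx"])/c["fx"],(v-c["cy"])/c["fy"],1]);o=-c["R"].T@c["t"]
    return (o+d*(z-o[2])/d[2])[:2]
def blobs(c,lo,hi,z,box,mn=6):
    h=cv2.cvtColor(c["image"],cv2.COLOR_RGB2HSV)
    m=cv2.inRange(h,np.array(lo),np.array(hi));k=np.zeros_like(m);k[box[1]:box[3],box[0]:box[2]]=1
    n,l,st,ce=cv2.connectedComponentsWithStats(m*k)
    return [(st[i,4],ce[i].round(1),ray(c,*ce[i],z).round(4)) for i in range(1,n) if st[i,4]>=mn]
def measure(c,B=(180,160,380,320)):
    out={}
    out["balls"]=blobs(c,(0,200,120),(4,255,255),.05,B)
    out["teal"]=blobs(c,(70,60,60),(95,255,255),.082,B,40)
    out["blue"]=blobs(c,(100,150,60),(125,255,255),.13,B,40)
    return out
E
python3 - <<'E'
from h import *
c=dict(np.load("pics/top0.npz"));P=pts(c)
for k,v in measure(c).items():
    print(k)
    for b in v: print(b, P[int(b[1][1]),int(b[1][0])].round(3))
# black plate
m=(abs(P[...,2]-.022)<.006);m[:,:200]=0;m[:,360:]=0;m[:170]=0;m[320:]=0
im=c["image"].max(-1);m&=im<60
u=np.argwhere(m);hull=cv2.convexHull(u[:,::-1].astype(np.int32));print(cv2.minEnclosingCircle(hull),m.sum())
(cx,cy),_=cv2.minEnclosingCircle(hull);print("centre",ray(c,cx,cy,.022))
t=c["image"][150:320,170:390];cv2.imwrite("pics/crop0.png",cv2.resize(t,None,fx=3.5,fy=3.5,interpolation=2)[:,:,::-1])
print("hub",P[239,300],"housing z",[P[y,x].round(3).tolist() for x,y in((205,210),(222,200),(200,225),(196,200))])
E
```

```text
balls
(np.int32(10), array([286.5, 173.6]), array([ 0.6834, -0.1827])) [ 0.682 -0.182  0.06 ]
(np.int32(13), array([356.9, 205.9]), array([ 0.6082, -0.3546])) [ 0.608 -0.351  0.063]
(np.int32(7), array([233.9, 230.6]), array([ 0.5413, -0.0608])) [ 0.541 -0.06   0.061]
(np.int32(14), array([349.1, 282.7]), array([ 0.4229, -0.3391])) [ 0.424 -0.338  0.063]
(np.int32(16), array([271.8, 298.6]), array([ 0.3812, -0.1566])) [ 0.382 -0.156  0.061]
teal
(np.int32(158), array([307.7, 212.2]), array([ 0.5846, -0.2371])) [ 0.585 -0.235  0.084]
blue
(np.int32(146), array([204.2, 209. ]), array([ 0.5782, -0.0038])) [ 0.579 -0.003  0.127]
((299.7989196777344, 239.75479125976562), 38.03664016723633) 2333
centre [ 0.52624948 -0.21824254]
hub [ 0.52538326 -0.21943975  0.0444304 ] housing z [[0.576, -0.006, 0.13], [0.605, -0.038, 0.101], [0.546, 0.01, 0.1], [0.603, 0.021, 0.105]]
```

View pics/crop0.png

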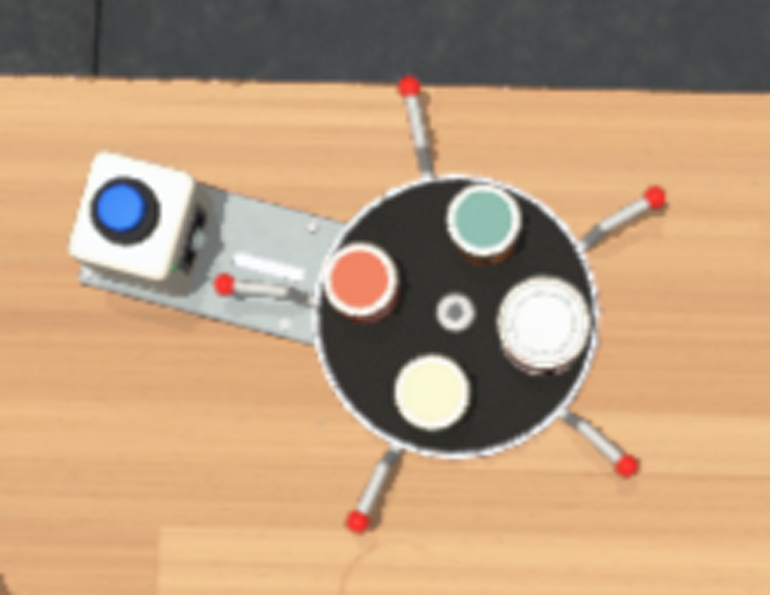

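The axis is at about (0.527,-0.219), the reader direction about 77°, and the teal pot at about -17°, so the wheel needs about +94°. I'll push the spoke now at 229°. First I approach with the gripper shut, well above everything.

Request:
apply_moves(targets=[{"dp":[0.01,-0.02,0.02],"yaw":-3},{"dp":[0.04,-0.05,0.04],"yaw":-8},{"dp":[0.06,-0.085,0.06],"yaw":-14},{"dp":[0.08,-0.12,0.08],"yaw":-20},{"dp":[0.1,-0.155,0.09],"yaw":-26},{"dp":[0.12,-0.19,0.09],"yaw":-32},{"dp":[0.14,-0.225,0.09],"yaw":-38},{"dp":[0.16,-0.26,0.09],"yaw":-44},{"dp":[0.18,-0.295,0.09],"yaw":-50},{"dp":[0.2,-0.33,0.09],"yaw":-56},{"dp":[0.22,-0.365,0.09],"yaw":-62},{"dp":[0.24,-0.4,0.09],"yaw":-68},{"dp":[0.255,-0.435,0.09],"yaw":-74},{"dp":[0.265,-0.465,0.09],"yaw":-80},{"dp":[0.267,-0.5,0.09],"yaw":-86},{"dp":[0.267,-0.53,0.09],"yaw":-92},{"dp":[0.267,-0.56,0.09],"yaw":-98},{"dp":[0.265,-0.59,0.09],"yaw":-104},{"dp":[0.26,-0.62,0.09],"yaw":-108},{"dp":[0.255,-0.65,0.09],"yaw":-112}], grip=1, squeeze=5)

```text
time_s: 1.77
tcp_pos: [0.4876, -0.0181, 0.2986]
eef_rot: [180.0, -0.0, -132.4]
contact_force: [0.2, -0.3, -0.5]
gripper_width: 0.0005
gripper_force: 0.0
```

Run:
```python
from h import *
from plant import get_state
s=get_state();print({k:np.round(s[k],3).tolist() for k in("time_s","joints","tcp_pos","eef_rot","gripper_width","contact_force")})
c=dict(np.load("pics/top0.npz"))
h=cv2.cvtColor(c["image"],cv2.COLOR_RGB2HSV)
m=np.zeros((480,640),np.uint8);m[219:232,234:260]=1
m&=((h[...,1]<25)&(h[...,2]>215)).astype(np.uint8)
u=np.argwhere(m)[:,::-1];print(len(u))
W=np.array([ray(c,a,b,.011) for a,b in u]);d=W-W.mean(0);v=np.linalg.svd(d)[2][0]
print("mark mean",W.mean(0),"dir",np.degrees(np.arctan2(*v[::-1])))
b=np.array([[.6834,-.1827],[.6082,-.3546],[.5413,-.0608],[.4229,-.3391],[.3812,-.1566]])
from scipy.optimize import least_squares
s=least_squares(lambda p:np.hypot(*(b-p[:2]).T)-p[2],[.527,-.219,.16]);print(s.x,s.fun)
C=s.x[:2]
for q in(W.mean(0),[.5782,-.0038],[.5846,-.2371],[.526,-.218]): q=np.array(q)-C;print(np.hypot(*q),np.degrees(np.arctan2(q[1],q[0])))
```

```text
{'time_s': 1.767, 'joints': [21.016, -0.225, -13.453, -0.011, -76.806, -63.443], 'tcp_pos': [0.488, -0.018, 0.299], 'eef_rot': [179.975, -0.026, -132.429], 'gripper_width': 0.001, 'contact_force': [0.206, -0.254, -0.517]}
98
mark mean [ 0.55899527 -0.08510179] dir -100.53793255045488
[ 0.52757616 -0.21864179  0.15899696] [ 9.18272615e-04 -9.31025757e-04 -5.59675802e-04  5.87747408e-04
 -1.53184637e-05]
0.1371863354920811 76.76031821832579
0.2207255458111867 76.74107642740027
0.05993683583096858 -17.936399630926452
0.0017018112337320228 157.84462614595347
```

Request:
apply_moves(targets=[{"dp":[-0.005,-0.03,0],"yaw":-2},{"dp":[-0.015,-0.06,0],"yaw":-5},{"dp":[-0.025,-0.09,0],"yaw":-8},{"dp":[-0.035,-0.12,0],"yaw":-10},{"dp":[-0.045,-0.15,0],"yaw":-12},{"dp":[-0.055,-0.18,0],"yaw":-14},{"dp":[-0.065,-0.21,0],"yaw":-16},{"dp":[-0.073,-0.24,0],"yaw":-18},{"dp":[-0.079,-0.258,0],"yaw":-20},{"dp":[-0.081,-0.266,-0.01],"yaw":-20},{"dp":[-0.081,-0.266,-0.03],"yaw":-20},{"dp":[-0.081,-0.266,-0.06],"yaw":-20},{"dp":[-0.081,-0.266,-0.09],"yaw":-20},{"dp":[-0.081,-0.266,-0.12],"yaw":-20},{"dp":[-0.081,-0.266,-0.14],"yaw":-20},{"dp":[-0.081,-0.266,-0.14],"yaw":-20}])

```text
time_s: 3.1
tcp_pos: [0.4042, -0.2809, 0.1541]
eef_rot: [179.6, -0.3, -152.2]
contact_force: [-0.6, 0.5, 0.1]
gripper_width: 0.0005
gripper_force: 0.0
```

Run:
```python
from h import *
from plant import get_state,cams
print(get_state()["tcp_pos"],get_state()["joints"])
c=cams.capture("top");print(measure(c))
c=cams.capture("scene");cv2.imwrite("pics/s1.png",c["image"][100:340,150:470,::-1].repeat(2,0).repeat(2,1))
import numpy as np
C=np.array([.5276,-.2186])
p0=np.array([.4066,-.283])
for a in range(208,316,3):
    q=C+.137*np.array([np.cos(np.radians(a)),np.sin(np.radians(a))]);print(a,(q-p0).round(3).tolist(),a-208)
```

```text
[ 0.40416003 -0.28093421  0.15410198] [-11.94841544   6.15944047 -26.01925332  -0.10652252 -58.2819289
 -50.20104964]
{'balls': [(np.int32(6), array([357.5, 206.2]), array([ 0.6077, -0.356 ])), (np.int32(16), array([271.8, 298.5]), array([ 0.3813, -0.1568]))], 'teal': [(np.int32(157), array([307.7, 212.2]), array([ 0.5847, -0.2371]))], 'blue': [(np.int32(134), array([204.3, 208.5]), array([ 0.5793, -0.0039]))]}
208 [0.0, 0.0] 0
211 [0.004, -0.006] 3
214 [0.007, -0.012] 6
217 [0.012, -0.018] 9
220 [0.016, -0.024] 12
223 [0.021, -0.029] 15
226 [0.026, -0.034] 18
229 [0.031, -0.039] 21
232 [0.037, -0.044] 24
235 [0.042, -0.048] 27
238 [0.048, -0.052] 30
241 [0.055, -0.055] 33
244 [0.061, -0.059] 36
247 [0.067, -0.062] 39
250 [0.074, -0.064] 42
253 [0.081, -0.067] 45
256 [0.088, -0.069] 48
259 [0.095, -0.07] 51
262 [0.102, -0.071] 54
265 [0.109, -0.072] 57
268 [0.116, -0.073] 60
271 [0.123, -0.073] 63
274 [0.131, -0.072] 66
277 [0.138, -0.072] 69
280 [0.145, -0.071] 72
283 [0.152, -0.069] 75
286 [0.159, -0.067] 78
289 [0.166, -0.065] 81
292 [0.172, -0.063] 84
295 [0.179, -0.06] 87
298 [0.185, -0.057] 90
301 [0.192, -0.053] 93
304 [0.198, -0.049] 96
307 [0.203, -0.045] 99
310 [0.209, -0.041] 102
313 [0.214, -0.036] 105
```

View pics/s1.png

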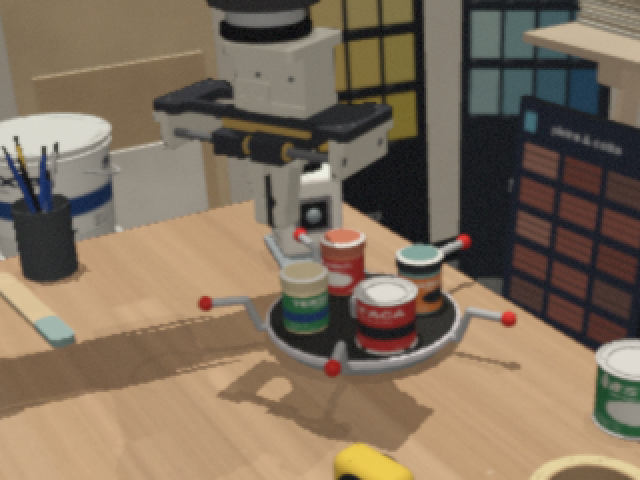

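The gripper hangs above the gap between the cream-side and tin-side spokes, and nothing has moved. Next I lower it to spoke level.

Request:
apply_moves(targets=[{"dp":[0,0,-0.02]},{"dp":[0,0,-0.045]},{"dp":[0,0,-0.07]},{"dp":[0,0,-0.085]},{"dp":[0,0,-0.095]},{"dp":[0,0,-0.098]},{"dp":[0,0,-0.098]},{"dp":[0,0,-0.098]}])

```text
$.targets[0]: bad value
```

Request:
apply_moves(targets=[{"dp":[0,0,-0.02],"yaw":0},{"dp":[0,0,-0.045],"yaw":0},{"dp":[0,0,-0.07],"yaw":0},{"dp":[0,0,-0.085],"yaw":0},{"dp":[0,0,-0.095],"yaw":0},{"dp":[0,0,-0.098],"yaw":0},{"dp":[0,0,-0.098],"yaw":0},{"dp":[0,0,-0.098],"yaw":0}])

```text
time_s: 3.87
tcp_pos: [0.4083, -0.2829, 0.0622]
eef_rot: [-179.9, 0.1, -152.2]
contact_force: [-0.2, 0.6, -0.1]
gripper_width: 0.0004
gripper_force: 0.0
```

Request:
apply_moves(targets=[{"dp":[0.002,-0.003,0],"yaw":1.5},{"dp":[0.004,-0.006,0],"yaw":3},{"dp":[0.006,-0.009,0],"yaw":4.5},{"dp":[0.007,-0.012,0],"yaw":6},{"dp":[0.012,-0.018,0],"yaw":9},{"dp":[0.016,-0.024,0],"yaw":12},{"dp":[0.021,-0.029,0],"yaw":15},{"dp":[0.026,-0.034,0],"yaw":18},{"dp":[0.031,-0.039,0],"yaw":21},{"dp":[0.037,-0.044,0],"yaw":24},{"dp":[0.042,-0.048,0],"yaw":27},{"dp":[0.048,-0.052,0],"yaw":30},{"dp":[0.055,-0.055,0],"yaw":33},{"dp":[0.061,-0.059,0],"yaw":36},{"dp":[0.067,-0.062,0],"yaw":39},{"dp":[0.074,-0.064,0],"yaw":42},{"dp":[0.081,-0.067,0],"yaw":45},{"dp":[0.085,-0.068,0],"yaw":46.5},{"dp":[0.088,-0.069,0],"yaw":48},{"dp":[0.088,-0.069,0],"yaw":48}])

```text
time_s: 5.53
tcp_pos: [0.4967, -0.3522, 0.0625]
eef_rot: [-179.9, -0.0, -104.1]
contact_force: [-0.4, -0.7, 0.6]
gripper_width: 0.0008
gripper_force: 0.0
```

Run:
```python
from h import *
from plant import get_state,cams
print(get_state()["joints"])
c=cams.capture("top");m=measure(c);print(m)
for k in("balls","teal"):
  for b in m[k]: q=b[2]-[.5276,-.2186];print(k,np.hypot(*q).round(4),np.degrees(np.arctan2(q[1],q[0])).round(1))
cv2.imwrite("pics/t2.png",cv2.resize(c["image"][150:320,170:390,::-1],None,fx=3,fy=3,interpolation=2))
```

```text
[-1.69634713e+01  2.17506601e+01 -1.84966405e+01  2.51462160e-02
 -4.96069495e+01  2.81919954e+00]
{'balls': [(np.int32(16), array([271.6, 298.6]), array([ 0.381 , -0.1562]))], 'teal': [], 'blue': [(np.int32(145), array([204.2, 209. ]), array([ 0.5783, -0.0037]))]}
balls 0.1593 156.9
```

View pics/t2.png

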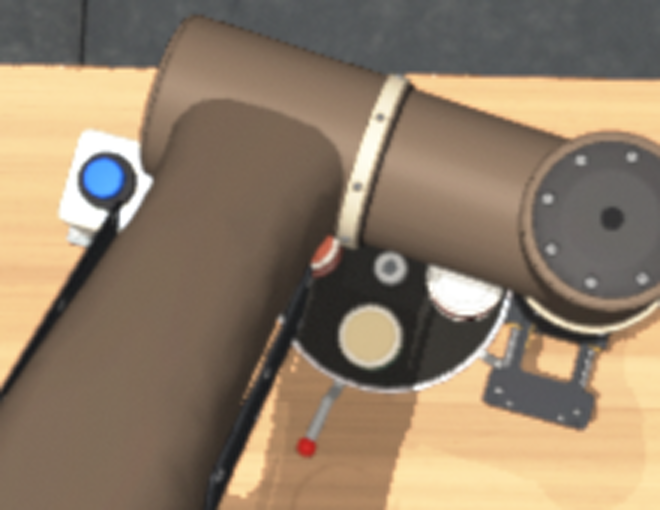

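The wheel has not moved: the ball at 157° is unchanged and the spoke root is still at (490,358). The finger should have met the spoke, so I'll look from the side.

Run:
```python
from h import *
from plant import get_state,cams
c=cams.capture("scene");a=c["image"][140:320,230:430,::-1]
w=cams.capture("wrist");b=w["image"][:,:,::-1]
a=cv2.resize(a,(400,360),interpolation=2);b=cv2.resize(b,(400,300))
o=np.zeros((360,800,3),np.uint8);o[:,:400]=a;o[:300,400:]=b
cv2.imwrite("pics/s2.png",o)
```

```text
(no output)
```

View pics/s2.png

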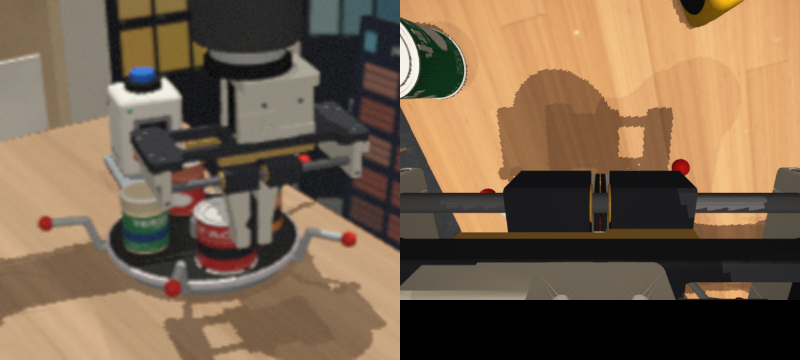

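Run:
```python
from h import *
from plant import get_state,cams
s=get_state();print(s["time_s"],s["tcp_pos"],s["eef_rot"],s["joints"])
c=cams.capture("scene")
for z in(.04,.062,.1):
    p=c["R"]@np.array([*s["tcp_pos"][:2],z])+c["t"]
    u=p[0]/p[2]*c["fx"]+c["cx"];v=p[1]/p[2]*c["fy"]+c["cy"];print(z,u,v,"crop",2*(u-230),2*(v-140))
P=pts(c)
for x,y in((238,235),(265,230),(240,215),(265,205),(172,280),(172,288),(232,245)):
    print((x,y),P[140+y//2,230+x//2].round(3))
```

```text
5.6833 [ 0.49547494 -0.35171023  0.0617958 ] [-1.79933882e+02 -4.54986602e-03 -1.04265190e+02] [-1.69671535e+01  2.17368302e+01 -1.86182175e+01  1.87569837e-03
 -4.95786935e+01  2.70075046e+00]
0.04 354.26121976474815 280.5381567071121 crop 248.5224395294963 281.07631341422416
0.062 354.1324857356609 270.0084744306116 crop 248.26497147132181 260.0169488612232
0.1 353.90424824236766 251.33999722218368 crop 247.80849648473531 222.67999444436737
(238, 235) [ 0.479 -0.361  0.098]
(265, 230) [ 0.503 -0.366  0.097]
(240, 215) [ 0.482 -0.36   0.116]
(265, 205) [ 0.503 -0.366  0.122]
(172, 280) [ 0.422 -0.34   0.06 ]
(172, 288) [ 0.419 -0.346  0.055]
(232, 245) [ 0.506 -0.308  0.056]
```

Run:
```python
from h import *
from plant import get_state,cams
c=cams.capture("scene");P=pts(c)
for z0 in np.arange(.03,.15,.006):
    m=(P[...,2]>=z0)&(P[...,2]<z0+.006)&(np.hypot(P[...,0]-.495,P[...,1]+.352)<.035)
    if m.any(): print(z0.round(3),m.sum(),P[m][:,0].min().round(3),P[m][:,0].max().round(3),P[m][:,1].min().round(3),P[m][:,1].max().round(3))
cv2.imwrite("pics/s3.png",cv2.resize(c["image"][210:310,290:410,::-1],None,fx=6,fy=6,interpolation=2))
w=cams.capture("wrist");print(w["T_tool_cam"])
```

```text
0.078 17 0.477 0.503 -0.364 -0.351
0.084 58 0.476 0.507 -0.368 -0.34
0.09 59 0.475 0.507 -0.369 -0.344
0.096 67 0.475 0.508 -0.368 -0.338
0.102 61 0.475 0.507 -0.369 -0.343
0.108 65 0.474 0.509 -0.368 -0.338
0.114 74 0.472 0.509 -0.37 -0.336
0.12 73 0.472 0.511 -0.37 -0.338
0.126 83 0.471 0.512 -0.37 -0.339
0.132 60 0.47 0.514 -0.37 -0.351
0.138 8 0.462 0.501 -0.369 -0.357
0.144 5 0.461 0.498 -0.37 -0.359
[[-6.93748646e-04 -9.64301902e-01 -2.64804381e-01  7.12487545e-02]
 [ 9.99999631e-01 -8.03403268e-04  3.05791426e-04 -9.60111525e-04]
 [-5.07619958e-04 -2.64804071e-01  9.64302103e-01 -1.75727164e-01]
 [ 0.00000000e+00  0.00000000e+00  0.00000000e+00  1.00000000e+00]]
```

View pics/s3.png

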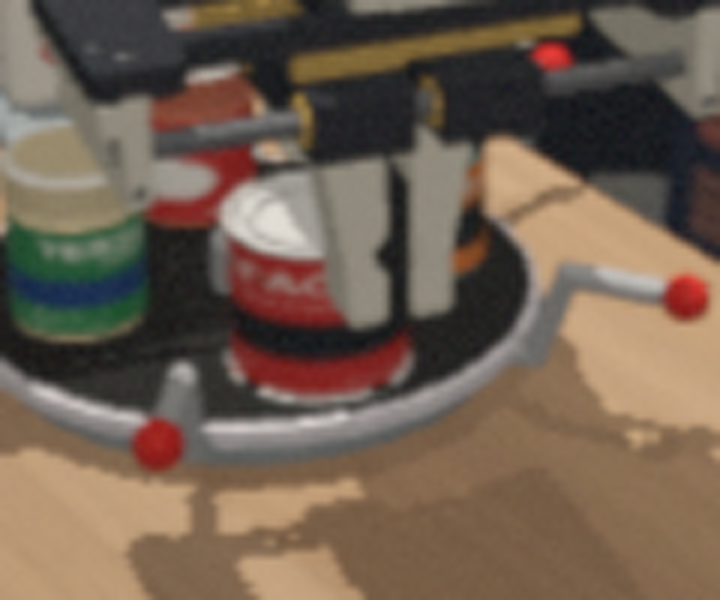

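The finger bottoms measure about z = 0.08, not 0.04, so the finger passed over the spoke. I'll check the pose against the worktop with the wrist camera.

Run:
```python
from h import *
from plant import get_state,cams
from scipy.spatial.transform import Rotation as Ro
s=get_state();w=cams.capture("wrist");print(s["tcp_pos"],s["gripper_width"])
z=w["range_z"];v,u=np.mgrid[:480,:640]
P=np.stack([(u-w["cx"])/w["fx"]*z,(v-w["cy"])/w["fy"]*z,z],-1)
T=w["T_tool_cam"];Q=P@T[:3,:3].T+T[:3,3]
W=Q@Ro.from_euler("xyz",s["eef_rot"],degrees=True).as_matrix().T+s["tcp_pos"]
for x,y in((250,60),(400,40),(330,130),(120,60)): print("wrist world",(x,y),W[y,x].round(4))
for x,y in((320,290),(320,310),(320,330),(320,360),(250,310),(400,310)): print("tool",(x,y),Q[y,x].round(4))
for n in("scene","top"):
    c=cams.capture(n);Pw=pts(c);print(n,[Pw[y,x].round(3).tolist() for x,y in (((240,300),(150,300)) if n=="scene" else ((300,340),(380,260)))])
```

```text
[ 0.49519445 -0.35159761  0.06134507] 0.000654432259676183
wrist world (250, 60) [ 5.080e-01 -4.833e-01 -3.000e-04]
wrist world (400, 40) [ 0.4147 -0.4712 -0.0006]
wrist world (330, 130) [ 0.4693 -0.4304 -0.0006]
wrist world (120, 60) [ 5.865e-01 -5.031e-01  5.000e-04]
tool (320, 290) [-0.031  -0.001   0.0617]
tool (320, 310) [ 0.0317 -0.001  -0.0965]
tool (320, 330) [ 0.0287 -0.001  -0.1012]
tool (320, 360) [-0.046 -0.001 -0.004]
tool (250, 310) [ 0.0371 -0.0163 -0.1074]
tool (400, 310) [ 0.0374  0.0164 -0.108 ]
scene [[0.315, -0.238, 0.003], [0.174, -0.141, 0.002]]
top [[0.283, -0.225, 0.0], [0.483, -0.417, 0.002]]
```

Run:
```python
from h import *
from plant import get_state,cams
from scipy.spatial.transform import Rotation as Ro
s=get_state();R=Ro.from_euler("xyz",s["eef_rot"],degrees=True).as_matrix()
A=[]
for n in("scene","top"):
    c=cams.capture(n);W=pts(c).reshape(-1,3);W=W[(c["range_z"].ravel()>0)&(W[:,2]>.04)]
    A.append((W-s["tcp_pos"])@R)
Q=np.vstack(A);Q=Q[(abs(Q[:,0])<.06)&(abs(Q[:,1])<.13)&(Q[:,2]>-.2)]
# tool z positive = down
for y in np.arange(-.12,.12,.01):
    m=(Q[:,1]>=y)&(Q[:,1]<y+.01)
    q=Q[m];h=np.sort(q[:,2])[::-1]
    i=np.argsort(-q[:,2])[:3] if m.any() else []
    print(y.round(2),m.sum(),q[i].round(3).tolist())
```

```text
-0.12 12 [[-0.021, -0.113, 0.015], [-0.02, -0.11, 0.014], [-0.02, -0.112, 0.011]]
-0.11 45 [[-0.017, -0.107, 0.014], [-0.019, -0.103, 0.014], [-0.017, -0.105, 0.013]]
-0.1 94 [[-0.031, -0.099, 0.013], [-0.038, -0.091, 0.013], [-0.031, -0.097, 0.012]]
-0.09 265 [[-0.051, -0.082, 0.015], [-0.041, -0.088, 0.014], [-0.046, -0.082, 0.012]]
-0.08 289 [[-0.048, -0.075, 0.021], [-0.05, -0.075, 0.02], [-0.054, -0.077, 0.02]]
-0.07 123 [[0.032, -0.063, -0.096], [0.033, -0.06, -0.097], [0.031, -0.061, -0.098]]
-0.06 75 [[0.03, -0.052, -0.095], [0.03, -0.06, -0.095], [0.033, -0.056, -0.097]]
-0.05 274 [[0.031, -0.041, -0.095], [0.032, -0.05, -0.096], [0.03, -0.045, -0.096]]
-0.04 295 [[0.038, -0.031, -0.089], [0.038, -0.031, -0.09], [0.04, -0.032, -0.091]]
-0.03 354 [[-0.052, -0.02, 0.019], [-0.055, -0.023, 0.019], [0.013, -0.02, -0.069]]
-0.02 468 [[-0.046, -0.01, 0.021], [-0.048, -0.015, 0.021], [-0.045, -0.012, 0.021]]
-0.01 583 [[-0.045, -0.004, 0.021], [-0.043, -0.005, 0.02], [-0.045, -0.008, 0.02]]
-0.0 577 [[-0.044, 0.005, 0.021], [-0.047, 0.004, 0.021], [-0.045, 0.0, 0.02]]
0.01 921 [[-0.049, 0.011, 0.021], [-0.05, 0.013, 0.02], [-0.05, 0.015, 0.02]]
0.02 438 [[-0.058, 0.022, 0.021], [-0.058, 0.024, 0.02], [-0.055, 0.021, 0.02]]
0.03 433 [[0.007, 0.034, -0.08], [-0.01, 0.034, -0.08], [0.013, 0.031, -0.081]]
0.04 187 [[0.031, 0.049, -0.095], [0.031, 0.042, -0.096], [0.031, 0.043, -0.096]]
0.05 206 [[-0.038, 0.051, 0.021], [-0.039, 0.056, 0.02], [-0.035, 0.05, 0.019]]
0.06 219 [[0.009, 0.069, 0.013], [-0.013, 0.061, 0.011], [-0.006, 0.065, 0.01]]
0.07 381 [[0.01, 0.077, 0.015], [0.011, 0.079, 0.014], [0.013, 0.076, 0.014]]
0.08 483 [[0.009, 0.08, 0.013], [0.01, 0.08, 0.01], [0.01, 0.082, 0.01]]
0.09 323 [[0.026, 0.09, -0.1], [0.027, 0.095, -0.108], [-0.007, 0.095, -0.109]]
0.1 0 []
0.11 0 []
```

The pose and the cameras agree, but the shut fingers really end about 18 mm behind the TCP. I'll go back over the spoke at this height and descend about 4 cm further.

Request:
apply_moves(targets=[{"dp":[-0.007,0.002,0.01],"yaw":-3},{"dp":[-0.014,0.005,0.01],"yaw":-6},{"dp":[-0.027,0.01,0.01],"yaw":-12},{"dp":[-0.04,0.017,0.01],"yaw":-18},{"dp":[-0.051,0.025,0.01],"yaw":-24},{"dp":[-0.062,0.035,0.01],"yaw":-30},{"dp":[-0.072,0.045,0.01],"yaw":-36},{"dp":[-0.081,0.057,0.01],"yaw":-42},{"dp":[-0.086,0.066,0.005],"yaw":-46},{"dp":[-0.089,0.069,0],"yaw":-48},{"dp":[-0.089,0.069,0],"yaw":-48},{"dp":[-0.089,0.069,-0.01],"yaw":-48},{"dp":[-0.089,0.069,-0.02],"yaw":-48},{"dp":[-0.089,0.069,-0.03],"yaw":-48},{"dp":[-0.089,0.069,-0.037],"yaw":-48},{"dp":[-0.089,0.069,-0.04],"yaw":-48},{"dp":[-0.089,0.069,-0.04],"yaw":-48},{"dp":[-0.089,0.069,-0.04],"yaw":-48}])

```text
time_s: 7.58
tcp_pos: [0.4064, -0.2828, 0.0211]
eef_rot: [-180.0, -0.0, -152.2]
contact_force: [0.4, -0.4, 0.8]
gripper_width: 0.0003
gripper_force: 0.0
```

Run:
```python
from h import *
from plant import get_state,cams
s=get_state();print(s["tcp_pos"],s["joints"],s["contact_force"])
c=cams.capture("scene")
cv2.imwrite("pics/s4.png",cv2.resize(c["image"][180:310,250:410,::-1],None,fx=4.5,fy=4.5,interpolation=2))
```

```text
[ 0.40643964 -0.28280203  0.02110966] [-1.20322450e+01  1.59274201e+01 -3.51313420e+01  1.42186402e-02
 -3.89480712e+01 -5.01656908e+01] [ 0.44348878 -0.36877709  0.81013741]
```

View pics/s4.png

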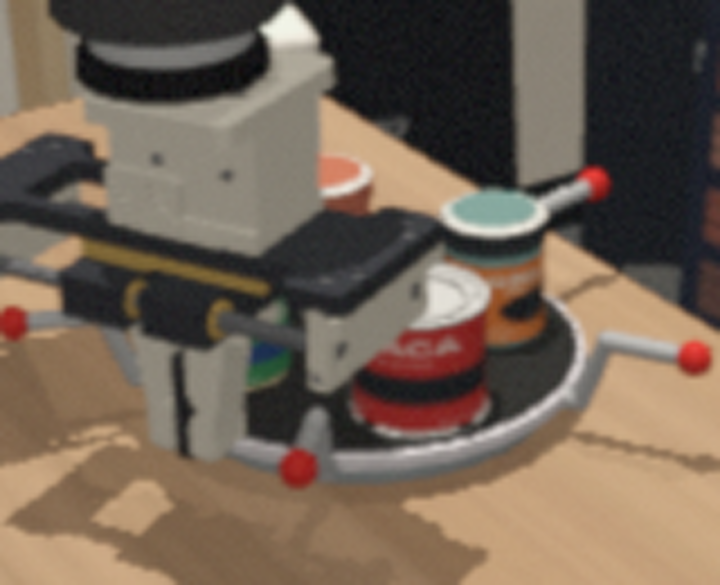

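The fingers now hang at spoke level, left of the 229° ball at (298,467), and the body clears the ball and the pots. Next comes the push.

Request:
apply_moves(targets=[{"dp":[0.002,-0.003,0],"yaw":1.5},{"dp":[0.004,-0.006,0],"yaw":3},{"dp":[0.006,-0.009,0],"yaw":4.5},{"dp":[0.007,-0.012,0],"yaw":6},{"dp":[0.009,-0.015,0],"yaw":7.5},{"dp":[0.012,-0.018,0],"yaw":9},{"dp":[0.014,-0.021,0],"yaw":10.5},{"dp":[0.016,-0.024,0],"yaw":12},{"dp":[0.018,-0.027,0],"yaw":13.5},{"dp":[0.021,-0.029,0],"yaw":15},{"dp":[0.026,-0.034,0],"yaw":18},{"dp":[0.031,-0.039,0],"yaw":21},{"dp":[0.037,-0.044,0],"yaw":24},{"dp":[0.042,-0.048,0],"yaw":27},{"dp":[0.048,-0.052,0],"yaw":30},{"dp":[0.055,-0.055,0],"yaw":33},{"dp":[0.061,-0.059,0],"yaw":36},{"dp":[0.064,-0.06,0],"yaw":37.5},{"dp":[0.067,-0.062,0],"yaw":39},{"dp":[0.067,-0.062,0],"yaw":39}])

```text
time_s: 9.3
tcp_pos: [0.4739, -0.3449, 0.0214]
eef_rot: [-180.0, -0.0, -113.1]
contact_force: [0.9, -0.6, -0.2]
gripper_width: 0.0006
gripper_force: 0.1
```

Run:
```python
from h import *
from plant import get_state,cams
c=cams.capture("top");m=measure(c)
for k in("balls","teal"):
  for b in m[k]: q=b[2]-[.5276,-.2186];print(k,b,np.hypot(*q).round(4),np.degrees(np.arctan2(q[1],q[0])).round(1))
c=cams.capture("scene");print(blobs(c,(0,200,100),(4,255,255),.05,(200,150,460,340)))
```

```text
[(np.int32(15), array([408.9, 243.1]), array([ 0.661 , -0.3041])), (np.int32(18), array([262.8, 269.1]), array([ 0.3679, -0.2334])), (np.int32(25), array([358.3, 280.9]), array([ 0.4912, -0.3711]))]
```

It works: the wheel has turned about 27°. I continue to roughly 4° short of the target.

Request:
apply_moves(targets=[{"dp":[0.003,-0.001,0],"yaw":1.5},{"dp":[0.007,-0.002,0],"yaw":3},{"dp":[0.014,-0.005,0],"yaw":6},{"dp":[0.021,-0.007,0],"yaw":9},{"dp":[0.028,-0.008,0],"yaw":12},{"dp":[0.035,-0.009,0],"yaw":15},{"dp":[0.042,-0.01,0],"yaw":18},{"dp":[0.049,-0.011,0],"yaw":21},{"dp":[0.056,-0.011,0],"yaw":24},{"dp":[0.064,-0.01,0],"yaw":27},{"dp":[0.071,-0.01,0],"yaw":30},{"dp":[0.078,-0.009,0],"yaw":33},{"dp":[0.085,-0.007,0],"yaw":36},{"dp":[0.092,-0.005,0],"yaw":39},{"dp":[0.099,-0.003,0],"yaw":42},{"dp":[0.105,-0.001,0],"yaw":45},{"dp":[0.112,0.002,0],"yaw":48},{"dp":[0.115,0.003,0],"yaw":49.5},{"dp":[0.118,0.005,0],"yaw":51},{"dp":[0.118,0.005,0],"yaw":51}])

```text
time_s: 11.07
tcp_pos: [0.5917, -0.3394, 0.0211]
eef_rot: [-180.0, -0.0, -62.2]
contact_force: [0.5, 1.0, 0.0]
gripper_width: 0.0007
gripper_force: 0.0
```

Request:
apply_moves(targets=[{"dp":[0.003,0.002,0],"yaw":1.5},{"dp":[0.007,0.004,0],"yaw":3},{"dp":[0.01,0.006,0],"yaw":4.5},{"dp":[0.013,0.008,0],"yaw":6},{"dp":[0.015,0.01,0],"yaw":7.5},{"dp":[0.018,0.012,0],"yaw":9},{"dp":[0.02,0.014,0],"yaw":10},{"dp":[0.021,0.015,0],"yaw":10.5},{"dp":[0.021,0.015,0],"yaw":10.5}])

```text
time_s: 11.82
tcp_pos: [0.6127, -0.3243, 0.0209]
eef_rot: [-180.0, -0.0, -51.7]
contact_force: [-1.0, -1.0, 0.5]
gripper_width: 0.0008
gripper_force: 0.1
```

```bash
cat >> h.py <<'E'
def look(c,n):
    C=np.array([.5276,-.2186]);m=measure(c) if n=="top" else dict(balls=blobs(c,(0,200,100),(4,255,255),.05,(200,150,460,340)),teal=blobs(c,(70,60,60),(95,255,255),.082,(200,150,460,340),30))
    for k in("balls","teal"):
      for b in m[k]:
        q=b[2]-C;print(n,k,b[0],b[2],np.hypot(*q).round(4),np.degrees(np.arctan2(q[1],q[0])).round(1)%360)
E
python3 - <<'E'
from h import *
from plant import get_state,cams
print(get_state()["tcp_pos"],get_state()["time_s"])
for n in("top","scene"): look(cams.capture(n),n)
look(dict(np.load("pics/scene0.npz")),"scene")
E
```

```text
[ 0.61267544 -0.32427534  0.02094467] 11.8167
top balls 13 [ 0.6636 -0.1372] 0.1585 30.9
top balls 7 [ 0.4637 -0.366 ] 0.1607 246.6
top balls 15 [ 0.3685 -0.2035] 0.1598 174.6
top teal 146 [ 0.5463 -0.1605] 0.061 72.2
scene balls 13 [ 0.6462 -0.3258] 0.1599 317.9
scene balls 21 [ 0.3691 -0.2034] 0.1592 174.5
scene balls 18 [ 0.4624 -0.3649] 0.1602 246.0
scene teal 61 [ 0.4761 -0.3454] 0.1369 247.9
scene balls 9 [ 0.6866 -0.1824] 0.1631 12.8
scene balls 11 [ 0.3798 -0.1576] 0.1599 157.6
scene balls 14 [ 0.6076 -0.3536] 0.1569 300.7
scene balls 19 [ 0.4219 -0.3387] 0.16 228.6
scene teal 54 [0.9782 0.1073] 0.5561 35.9
scene teal 47 [ 0.4275 -0.2766] 0.1157 210.1
scene teal 40 [ 0.4186 -0.3008] 0.1365 217.0
```

The teal pot is at about 72° and the target is 76.75°, so I push 5° more.

Request:
apply_moves(targets=[{"dp":[0.002,0.0015,0],"yaw":1},{"dp":[0.004,0.003,0],"yaw":2},{"dp":[0.0055,0.0047,0],"yaw":3},{"dp":[0.0073,0.0062,0],"yaw":4},{"dp":[0.009,0.0078,0],"yaw":5},{"dp":[0.009,0.0078,0],"yaw":5},{"dp":[0.009,0.0078,0],"yaw":5}])

```text
time_s: 12.5
tcp_pos: [0.6216, -0.3166, 0.021]
eef_rot: [-180.0, -0.0, -46.7]
contact_force: [0.0, 0.0, 0.6]
gripper_width: 0.0006
gripper_force: 0.0
```

Request:
apply_moves(targets=[{"dp":[-0.003,-0.0025,0],"yaw":0},{"dp":[-0.01,-0.008,0],"yaw":0},{"dp":[-0.015,-0.012,0.005],"yaw":0},{"dp":[-0.015,-0.012,0.03],"yaw":0},{"dp":[-0.015,-0.012,0.06],"yaw":0},{"dp":[-0.015,-0.012,0.1],"yaw":0},{"dp":[-0.015,-0.012,0.14],"yaw":0},{"dp":[-0.015,-0.012,0.18],"yaw":0},{"dp":[-0.015,-0.012,0.2],"yaw":0}])

```text
time_s: 13.25
tcp_pos: [0.6071, -0.3304, 0.2279]
eef_rot: [-179.8, -0.4, -46.7]
contact_force: [0.7, -0.8, 1.4]
gripper_width: 0.0004
gripper_force: 0.0
```

Run:
```python
from h import *
from plant import get_state,cams
s=get_state();print(s["tcp_pos"],s["time_s"],s["joints"])
c=cams.capture("top");look(c,"top");look(cams.capture("scene"),"scene")
cv2.imwrite("pics/t5.png",cv2.resize(c["image"][150:320,170:390,::-1],None,fx=3,fy=3,interpolation=2))
```

```text
[ 0.60706248 -0.33044333  0.22787135] 13.25 [-12.39365383  21.22055913   4.10685514   0.09885421 -72.46451317
  55.63901515]
top balls 9 [ 0.4762 -0.3707] 0.1606 251.3
top teal 148 [ 0.5412 -0.1592] 0.0609 77.1
scene balls 7 [ 0.6646 -0.1189] 0.1694 36.0
scene balls 24 [ 0.6571 -0.311 ] 0.1591 324.5
scene balls 19 [ 0.3677 -0.2178] 0.1599 179.7
scene balls 17 [ 0.4762 -0.3687] 0.1587 251.1
scene teal 58 [ 0.4806 -0.3459] 0.1357 249.7
```

View pics/t5.png

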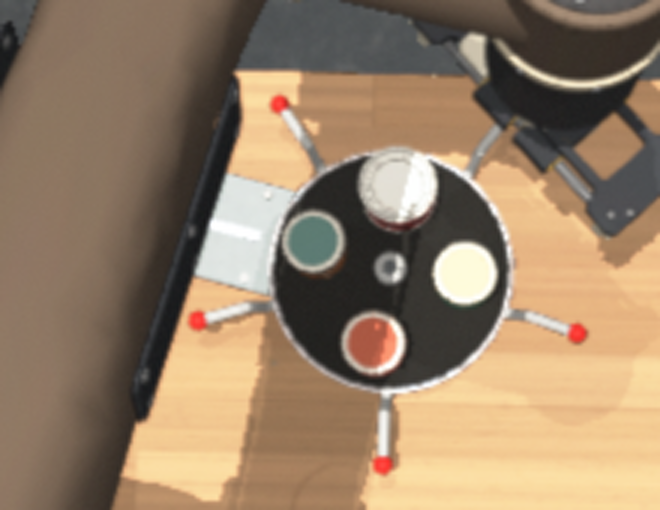

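The wheel is at rest with the teal pot at 77.1° (target 76.75°), under 1 mm off sideways. Next I move above the button.

Request:
apply_moves(targets=[{"dp":[-0.001,0.01,0.02],"yaw":0},{"dp":[-0.003,0.035,0.03],"yaw":0},{"dp":[-0.006,0.07,0.03],"yaw":0},{"dp":[-0.009,0.105,0.03],"yaw":0},{"dp":[-0.012,0.14,0.03],"yaw":0},{"dp":[-0.015,0.175,0.03],"yaw":0},{"dp":[-0.018,0.21,0.03],"yaw":0},{"dp":[-0.021,0.245,0.03],"yaw":0},{"dp":[-0.024,0.28,0.03],"yaw":0},{"dp":[-0.027,0.31,0.02],"yaw":0},{"dp":[-0.028,0.322,0],"yaw":0},{"dp":[-0.028,0.325,-0.03],"yaw":0},{"dp":[-0.028,0.325,-0.055],"yaw":0},{"dp":[-0.028,0.325,-0.075],"yaw":0},{"dp":[-0.028,0.325,-0.085],"yaw":0},{"dp":[-0.028,0.325,-0.085],"yaw":0},{"dp":[-0.028,0.325,-0.085],"yaw":0}])

```text
time_s: 14.77
tcp_pos: [0.5783, -0.0044, 0.1363]
eef_rot: [180.0, -0.0, -46.7]
contact_force: [0.5, 0.3, 0.6]
gripper_width: 0.0009
gripper_force: 0.0
```

Run:
```python
from h import *
from plant import get_state,cams
from scipy.spatial.transform import Rotation as Ro
s=get_state();print(s["tcp_pos"],s["time_s"],s["contact_force"])
c=cams.capture("scene");look(c,"scene")
P=pts(c);R=Ro.from_euler("xyz",s["eef_rot"],degrees=True).as_matrix()
u=(c["R"]@s["tcp_pos"]+c["t"]);u=(int(u[0]/u[2]*c["fx"]+c["cx"]),int(u[1]/u[2]*c["fy"]+c["cy"]));print(u)
h=cv2.cvtColor(c["image"],cv2.COLOR_RGB2HSV);m=cv2.inRange(h,(100,150,60),(125,255,255))>0;m[:, :u[0]-40]=0;m[:,u[0]+40:]=0;m[:u[1]-40]=0
print("blue",m.sum(),np.median(P[m],0),P[m].min(0),P[m].max(0))
cv2.imwrite("pics/s6.png",cv2.resize(c["image"][u[1]-60:u[1]+60,u[0]-80:u[0]+80,::-1],None,fx=5,fy=5,interpolation=2))
```

```text
[ 0.57826281 -0.00435682  0.13632715] 14.7667 [0.53527646 0.3136556  0.63564954]
scene balls 7 [ 0.6656 -0.1186] 0.1704 35.9
scene balls 15 [ 0.6548 -0.3149] 0.1595 322.9
scene balls 13 [ 0.3679 -0.2179] 0.1597 179.7
scene balls 25 [ 0.476 -0.37 ] 0.16 251.2
scene teal 58 [0.9795 0.1083] 0.5577 35.9
scene teal 56 [ 0.4781 -0.3465] 0.1371 248.8
(300, 171)
blue 96 [ 0.57070558 -0.01579379  0.12415   ] [ 0.49213893 -0.29534537 -0.386867  ] [1.29325926 1.29264118 0.13075121]
```

View pics/s6.png

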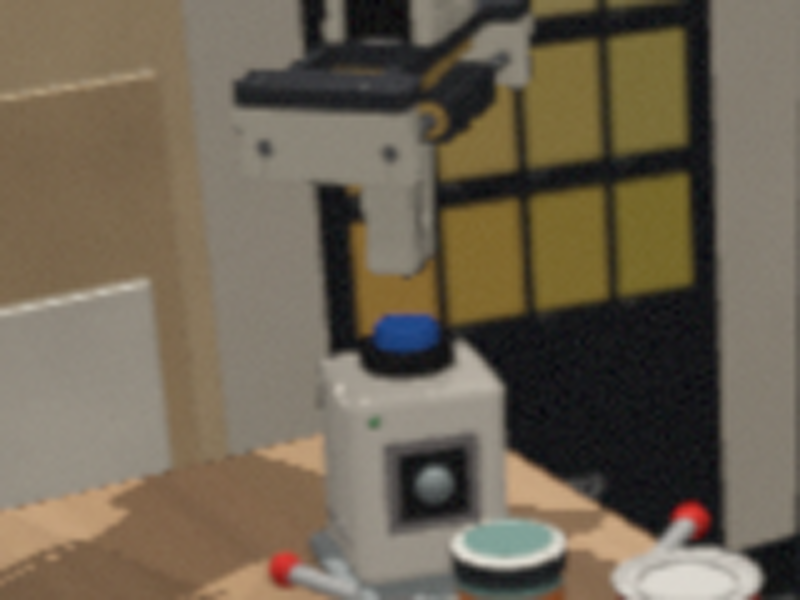

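The fingers hang centred over the button with a gap of about 24 mm. I press slowly.

Request:
apply_moves(targets=[{"dp":[0,0,-0.008],"yaw":0},{"dp":[0,0,-0.016],"yaw":0},{"dp":[0,0,-0.02],"yaw":0},{"dp":[0,0,-0.023],"yaw":0},{"dp":[0,0,-0.026],"yaw":0},{"dp":[0,0,-0.026],"yaw":0},{"dp":[0,0,-0.026],"yaw":0}])

```text
time_s: 15.4
tcp_pos: [0.5781, -0.0039, 0.1099]
eef_rot: [180.0, 0.0, -46.7]
contact_force: [-0.6, -0.2, 0.3]
gripper_width: 0.0004
gripper_force: 0.7
```

Request:
apply_moves(targets=[{"dp":[0,0,-0.001],"yaw":0},{"dp":[0,0,-0.002],"yaw":0},{"dp":[0,0,-0.003],"yaw":0},{"dp":[0,0,-0.003],"yaw":0},{"dp":[0,0,-0.003],"yaw":0}])

```text
time_s: 15.82
tcp_pos: [0.5783, -0.0038, 0.1071]
eef_rot: [-180.0, -0.0, -46.7]
contact_force: [-1.6, -1.2, 2.8]
gripper_width: 0.0007
gripper_force: 1.3
```

Request:
apply_moves(targets=[{"dp":[0,0,-0.001],"yaw":0},{"dp":[0,0,-0.002],"yaw":0},{"dp":[0,0,-0.003],"yaw":0},{"dp":[0,0,-0.003],"yaw":0},{"dp":[0,0,-0.003],"yaw":0}])

```text
time_s: 16.23
tcp_pos: [0.5784, -0.0038, 0.1046]
eef_rot: [-180.0, -0.0, -46.7]
contact_force: [-3.5, -0.4, 9.0]
gripper_width: 0.0004
gripper_force: 4.2
```

Request:
apply_moves(targets=[{"dp":[0,0,-0.001],"yaw":0},{"dp":[0,0,-0.001],"yaw":0},{"dp":[0,0,-0.001],"yaw":0}])

```text
time_s: 16.48
tcp_pos: [0.5784, -0.0039, 0.1045]
eef_rot: [-180.0, -0.0, -46.7]
contact_force: [-6.3, 0.6, 15.1]
gripper_width: -0.0
gripper_force: 7.5
```

The button is on its stop: 15 N with no further travel. I let go and retreat upward.

Request:
apply_moves(targets=[{"dp":[0,0,0.005],"yaw":0},{"dp":[0,0,0.012],"yaw":0},{"dp":[0,0,0.025],"yaw":0},{"dp":[0,0,0.05],"yaw":0},{"dp":[0,0,0.08],"yaw":0},{"dp":[0,0,0.11],"yaw":0},{"dp":[0,0,0.13],"yaw":0},{"dp":[0,0.02,0.14],"yaw":0},{"dp":[0,0.05,0.15],"yaw":0},{"dp":[-0.01,0.085,0.15],"yaw":0},{"dp":[-0.02,0.12,0.15],"yaw":0},{"dp":[-0.03,0.15,0.15],"yaw":0},{"dp":[-0.04,0.18,0.15],"yaw":0},{"dp":[-0.045,0.195,0.15],"yaw":0},{"dp":[-0.05,0.2,0.15],"yaw":0},{"dp":[-0.05,0.2,0.15],"yaw":0},{"dp":[-0.05,0.2,0.15],"yaw":0},{"dp":[-0.05,0.2,0.15],"yaw":0}])

```text
time_s: 17.98
tcp_pos: [0.5285, 0.1954, 0.253]
eef_rot: [180.0, -0.0, -46.7]
contact_force: [0.1, -0.5, 0.7]
gripper_width: 0.0006
gripper_force: 0.0
```

Run:
```python
from h import *
from plant import get_state,cams
s=get_state();print(s["tcp_pos"],s["time_s"],s["contact_force"])
c=cams.capture("top");look(c,"top");print(measure(c)["blue"])
for n in("top","scene"):
    c1=cams.capture(n);c0=dict(np.load(f"pics/{n}0.npz"))
    for nm,lo,hi,B in(("yellow",(22,180,120),(32,255,255),(390,290,440,325) if n=="top" else (300,310,380,380)),("green",(60,100,20),(90,255,255),(390,170,440,220) if n=="top" else (430,260,500,320))):
        print(n,nm,[b[:2] for b in blobs(c0,lo,hi,.03,B,30)],[b[:2] for b in blobs(c1,lo,hi,.03,B,30)])
```

```text
[0.52846738 0.19544312 0.25298936] 17.9833 [ 0.09697354 -0.50422967  0.66261162]
top balls 9 [ 0.6561 -0.1259] 0.1584 35.8
top balls 11 [ 0.6541 -0.3137] 0.1583 323.1
top balls 11 [ 0.4785 -0.0666] 0.1597 107.9
top balls 13 [ 0.4761 -0.3696] 0.1595 251.2
top balls 15 [ 0.3688 -0.217 ] 0.1588 179.4
top teal 162 [ 0.5415 -0.159 ] 0.0612 76.9
[(np.int32(147), array([204.2, 209. ]), array([ 0.5783, -0.0037]))]
top yellow [(np.int32(148), array([412.7, 306.1]))] [(np.int32(114), array([412.1, 306.1]))]
top green [(np.int32(33), array([403.3, 205.4]))] [(np.int32(32), array([403.2, 205.3]))]
scene yellow [(np.int32(368), array([346.3, 356.7]))] [(np.int32(361), array([346.4, 356.8]))]
scene green [(np.int32(42), array([465.2, 291.1])), (np.int32(102), array([451.9, 301.5])), (np.int32(108), array([471.7, 313.7]))] [(np.int32(41), array([464.8, 291.1])), (np.int32(98), array([452. , 301.3])), (np.int32(106), array([471.9, 313.7]))]
```

The teal pot is at 76.9°, the button is released, and the tape measure and green tin have not moved. I'm handing in.

```bash
python3 -c "
from plant import r
print(r.close_job())"
```

```text
the job is handed in; nothing more can be done
None
```

The job is handed in: the teal pot stands in front of the reader's window, measured within about 1 mm of the mark line, and the button was then pressed to its stop and released with the turntable at rest.

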